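Press a bearing cap home with the hand pusher

ROBOT

A 7-joint arm with a two-finger parallel gripper is mounted at the origin on the work surface. World frame = base frame: x ahead of the robot, y to its left, z up, the work surface at z = 0. Lengths are in m, angles in rad, forces in N, time in s.
With the tool pointing down it reaches from about 0.425 to 0.925 m from the base axis. Payload 6.8 kg.
Tool frame: the origin (TCP) lies on the front face of the gripper's body, between the roots of the fingers; the fingertips stand 73 mm ahead of it and the grasp point (between the pads) lies 54 mm ahead of it; z points along the fingers, y is the line along which they close (so a half turn about z gives the same grasp; the last joint's range is limited). The gripper opens to 85 mm and grips with 20 to 120 N. Pads are 22 mm wide; open, the fingers measure 114 mm over their backs; the gripper's body (76 mm by 85 mm) begins 54 mm behind the grasp point. The pads swing forward as they close: fully open they stand 13 mm farther back than shut.
Start: joints at [-1.31, 0.477, 0.022, 1.555, -0.011, 1.109, -0.083], TCP at [0.243, 0.63, 0.304] pointing down, gripper open.
Joint ranges: [-2.96, 2.96], [-0.34, 2.1], [-1.41, 1.46], [0.24, 2.44], [-1.37, 4.51], [0.17, 1.92], [-2.96, 2.96]. Speed limits (rad/s): [2.39, 2.39, 3.14, 3.14, 3.14, 3.14, 3.14].

INTERFACE

Orientations are given as a unit quaternion [w, x, y, z].
In Python, from station import bot, optics gives the robot as it stands.
- The arm moves only by the tool drive_tool, never from a script. Its argument "deltas" is a list of rows, each an object with "gripper": the closure in counts, from 0 (fully open) to 255 (shut); "offset": the shift along the tool's x, y, z in units of 1000 mm (1.0 is 1000 mm), a list of three; "angular": the turn, a rotation vector about the tool's x, y, z in units of 45 degrees (1.0 is 45 degrees), a list of three. In form: [{"gripper": gripper, "offset": [dx, dy, dz], "angular": [rx, ry, rz]}, ...]. A call has 1 to 5 rows; each row is the pose to reach, as a shift and turn from the pose commanded when the call began, along the tool's axes at that moment; what a row does not reach only later rows make up. A row lasts 1/10 s, in which the tool goes at most 50 mm and 8.59 degrees, less where a joint would pass 70% of its speed; a pose out of reach is approached as far as the arm can. A call with a number of a shift or a turn outside -1 to 1 is refused whole. A call with a gripper value outside its range is refused whole. The fingers move at their own pace and stop on an object; "grip_force" is the grip in N (left out, the last holds). Time passes only in rows, so rows that repeat a pose let the fingers close. It gives the time, the measured TCP pose, the force, the opening and the grip force at its end, in the units of the state.
- bot.get_obs(): the state, without advancing time (a new reading comes with each control period).
- optics.read_camera(name): name is "scene" or "top"; returns the picture (400x640x3 uint8, blue, green, red); there is no depth.
- optics.camera_model(name): a dict with "fx", "fy", "cx", "cy" (pixels), "cam_to_world" (4x4, takes a point from camera to world coordinates). Camera axes: x right, y up, looking along -z (the intrinsics and any distortion apply to the point x, -y, -z); pixel columns grow to the right and rows downward; lengths in m; the calibration is good to about 2 mm. A picture is of the moment at which its call begins. camera_model takes no time and is no camera call.
- bot.hand_in(): hands the job in; it is judged then, once.
The state is a dict: "t": time; "q": joint angles; "joint_vel": joint speeds; "joint_torque": joint torques, N m; "eef_pos": TCP position; "tool_rot": TCP orientation; "contact_force": force on the tool from outside, world axes, zero at the start; "torque": the same for the moment, N m; "gripper_width": opening from 0.0 (shut) to 1.0 (fully open); "grasp_force": force on a finger pad.
Only numpy, scipy, OpenCV 4.12 (cv2) and the standard library are available. Lean on these libraries where they do the work, as an engineer would, in place of code of your own. Each camera call takes 0.05 s, during which the arm holds its last target. There are 200 camera calls.

TASK

One of the two bearing blocks has its round steel snap cap standing proud in the recess. Take the hand pusher from its stand and press that cap straight down until it clicks and comes to rest on the bearing hidden below it; keep it pressed there with a firm 15 to 20 N for about a second to bed it, never over 25 N, and do not touch the cap with the gripper. Then put the pusher back upright in its stand, let go, and leave the finished block and the other things on the bench alone.

Things in the scene. Friction and masses are not known exactly. Their poses are not given: they have to be found in the camera images.
- block: Bearing block to finish: grey metal, fixed, 84 x 84 mm, 48 mm high, an ear 20 mm wide, 14 mm high on its +y and -y sides (122 mm over all). Origin: centre of its underside on the bench; z up. Round recess in its top, 46 mm across; the bearing on which the cap must come to rest lies in it with its face 23.5 to 29 mm above the bench (hidden by the cap, differs each time). Four spring balls in the wall, 12 mm below the top
- cap: Snap cap: plain steel disc, 44 mm across, 20 mm thick, 180 g, loose. Origin: centre of its underside, z up. At the start it rests level on the spring balls in the block's recess, standing about 8 mm proud of the block; home, on the bearing, its top is roughly level with the block's (1 mm above to 5 mm below). More than 25 N on it damages it
- cap_top (a point): Centre of the cap's flat top (20 mm above the cap's origin), where to press. Over the first 2 to 3 mm the cap resists with a force that rises to some 8 to 18 N (less if off centre), then it clicks and slips down almost by itself, 7.5 to 13 mm in all, onto the rigid bearing. There the force climbs again, steeply (5 N or more for each half millimetre): go slowly and feel for it
- pusher: Hand pusher, upright in its stand: 110 mm long, 250 g (varies). Origin: centre of its foot's flat lower face; z up along it. White nylon foot 28 mm across (0 to 10 mm), steel shank 18 mm across (to 40 mm), dark guard disc 48 mm across (40 to 46 mm), wooden square handle 24 x 24 mm (46 to 110 mm), sides along body x and y. Grip the handle by two opposite sides, fingertips above the guard
- stand: The pusher's stand: dark steel dish fixed to the bench, base 72 mm across, with a round open collar of 44 mm inner and 54 mm outer diameter, rim 22 mm above the bench. Origin: centre of its underside; the dish floor on which the pusher's foot stands is 8 mm above it
- done_block: The finished block: the same as the other, but its cap is already flush. Fixed; origin: centre of its underside. To be left alone
- roller: Bystander: loose steel guide roller standing on end, 60 mm across, 58 mm high; origin at its underside
- wrench: Bystander: loose wrench lying on the bench near the robot
- driver: Bystander: loose screwdriver lying on the bench near the robot
- bearing: Bystander: loose bearing ring, 52 mm across, 15 mm high, behind the blocks; origin at its underside
- can: Bystander: loose closed can, 60 mm across, 100 mm high, behind the blocks; origin at its underside
- core: Bystander: loose small black reel lying flat, 80 mm across, 35 mm high, behind the blocks; origin at its underside
Not all that is in view belongs to the job. There is more than one size of the pusher; the job needs the largest.

How it is judged:
By the outcome, as a careful person would: the job done as asked, in the order asked, and still so for the second after the job is handed in, with the robot touching nothing.
It also fails if it takes over 70 s, if anything falls off the work surface, if the arm or the gripper's body presses on something with over 40 N, if the wrist force passes 120 N, or if a joint passes its speed limit or range.

## Working session

There is one attempt and no reset: what is moved stays moved. The work goes in short steps, Python scripts to look and compute and a tool call to move; the robot and the scene stay as the last step left them, time stands still between calls to the robot, and variables do not carry over. Pictures are saved under pics/ and viewed, at most 10 in all, crops included, and the job is handed in when it is done.

Besides the shell and the picture viewer there is one more tool, called after "Emit:" as name([rows], argument=value, ...), one row to a line, values as JSON. drive_tool: Moves the arm, as the interface text tells. Its arguments: {"type":"object","properties":{"deltas":{"type":"array"},"grip_force":{"type":"number"}},"required":["deltas"]}

```bash
mkdir -p pics; ls
python3 - <<'E'
from station import bot, optics
import cv2,json
for n in("scene","top"):
    cv2.imwrite(f"pics/{n}0.png",optics.read_camera(n))
    m=optics.camera_model(n);print({k:(v.tolist() if hasattr(v,'tolist') else v) for k,v in m.items()})
print(bot.get_obs())
E
```

```text
pics
{'fx': 372.38898894910545, 'fy': 372.38898894910545, 'cx': 316.636864047684, 'cy': 202.47343407453312, 'cam_to_world': [[0.36740455396673294, -0.5906729141366808, 0.7184145058598048, 1.1079150081713394], [0.9298403993028098, 0.21644798904847093, -0.2975686473089266, -0.23316970810990917], [0.02026636496506806, 0.777338907132632, 0.6287555152115554, 0.5467580685087355], [0.0, 0.0, 0.0, 1.0]]}
{'fx': 462.3194596122195, 'fy': 462.3194596122195, 'cx': 312.75860571805794, 'cy': 209.5906844541884, 'cam_to_world': [[0.04203654416599861, 0.974390172799892, -0.22089979652678876, 0.34907208553406194], [-0.9991033129260075, 0.04211315278845498, -0.004364912655778782, 0.005838460179162855], [0.00504965888515057, 0.22088520437823092, 0.9752867411340783, 1.1407495161659509], [0.0, 0.0, 0.0, 1.0]]}
{'t': 0.1, 'q': array([-1.31008467,  0.47775842,  0.02231585,  1.55631595, -0.01151672,
        1.1093181 , -0.08309757]), 'joint_vel': array([ 0.00093175, -0.00163788,  0.00125158, -0.00118556,  0.00083649,
        0.00162296,  0.00140222]), 'joint_torque': array([ 4.79467475e-03, -5.97764039e+01,  1.61394093e+00, -2.81954849e+01,
        1.28657019e-02,  4.94382286e-03,  8.18118053e-06]), 'eef_pos': array([0.24317963, 0.62924057, 0.30301031]), 'tool_rot': array([-1.06141410e-04,  1.83343140e-01,  9.83048622e-01, -8.29445715e-04]), 'contact_force': array([ 1.2580285 , -0.50560387, -0.32855698]), 'torque': array([-0.01648684,  0.02316527,  0.04393938]), 'grasp_force': 0.0, 'gripper_width': 0.9994576685081075}
```

View pics/scene0.png

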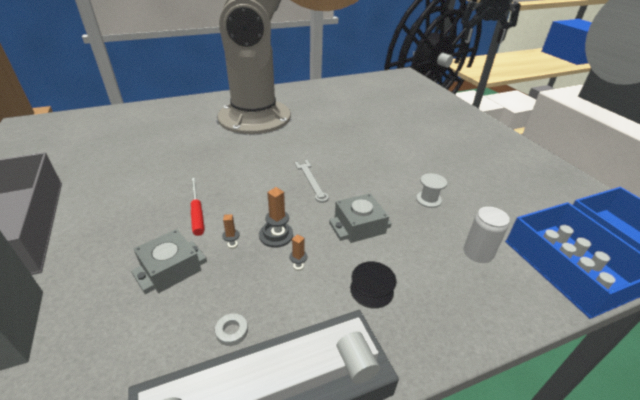

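View pics/top0.png

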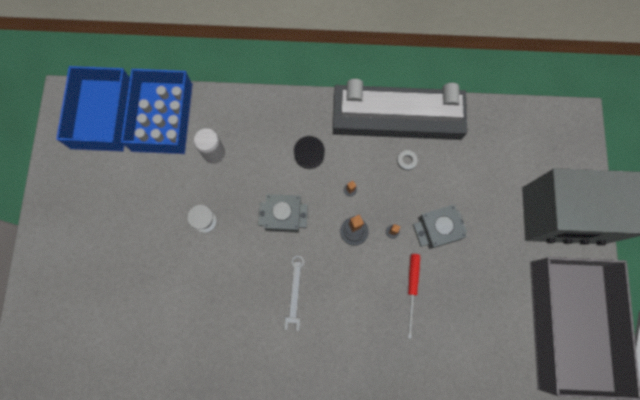

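```bash
cat > h.py <<'E'
import numpy as np
from station import bot, optics
def ray(n,u,v,z):
    m=optics.camera_model(n);T=np.array(m["cam_to_world"])
    d=T[:3,:3]@np.array([(u-m["cx"])/m["fx"],-(v-m["cy"])/m["fy"],-1]);o=T[:3,3]
    return o+d*(z-o[2])/d[2]
def pix(n,p):
    m=optics.camera_model(n);T=np.array(m["cam_to_world"])
    c=T[:3,:3].T@(np.array(p)-T[:3,3]);return np.array([m["cx"]-m["fx"]*c[0]/c[2],m["cy"]+m["fy"]*c[1]/c[2]])
E
python3 - <<'E'
import cv2,numpy as np
s=cv2.imread("pics/scene0.png");t=cv2.imread("pics/top0.png")
a=cv2.resize(s[170:300,120:400],None,fx=2.8,fy=2.8,interpolation=cv2.INTER_CUBIC)[:,:784]
b=cv2.resize(t[170:255,245:475],None,fx=3.4,fy=2.7,interpolation=cv2.INTER_CUBIC)
b=cv2.resize(t[175:250,250:474],(784,int(75*3.5)),interpolation=cv2.INTER_CUBIC)[:230]
cv2.imwrite("pics/c1.png",np.vstack([a,b])[:600])
from h import *
for n,u,v,z in [("top",283,212,.05),("top",443,226,.05),("top",357,222,.118),("scene",276,192,.118),("scene",362,206,.056),("scene",165,251,.048),("top",351,185,.07),("top",395,229,.07)]: print(n,u,v,ray(n,u,v,z).round(4))
E
```

```text
top 283 212 [0.5871 0.0823 0.05  ]
top 443 226 [ 0.5692 -0.3037  0.05  ]
top 357 222 [ 0.5564 -0.0905  0.118 ]
scene 276 192 [ 0.5623 -0.0908  0.118 ]
scene 362 206 [0.5905 0.0834 0.056 ]
scene 165 251 [ 0.5735 -0.307   0.048 ]
top 351 185 [ 0.6561 -0.0787  0.07  ]
top 395 229 [ 0.5531 -0.1848  0.07  ]
```

View pics/c1.png

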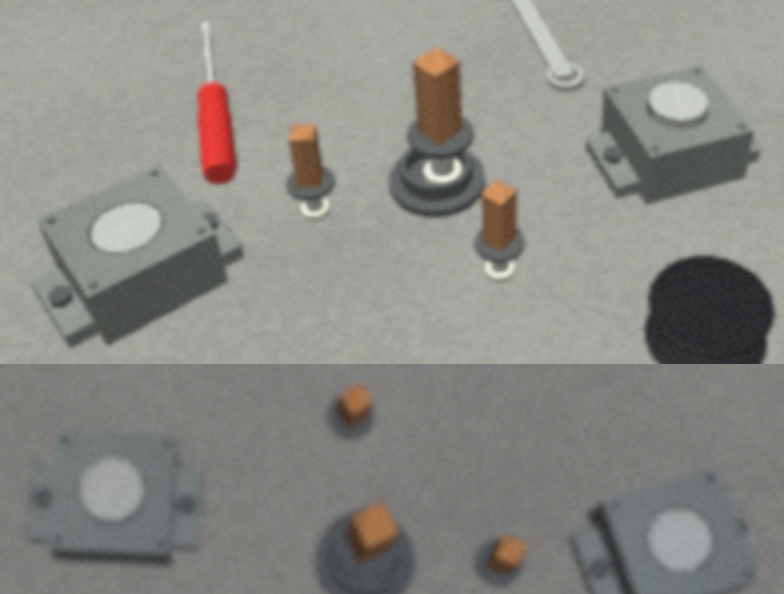

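Proud cap: the block at top (283,212) / scene (362,206), since a rim is visible above its face; the other, at top (443,226), is flush. Pusher candidates are scene (276,200), (229,226) and (298,248). The first is clearly the largest and is the one in the stand, so I take it.

```bash
cat > fit.py <<'E'
from h import *
import cv2
from scipy.optimize import minimize
def poly(n,pts,K=8):
    P=np.array([pix(n,p) for p in pts]);m=np.zeros((400,640),np.uint8)
    cv2.fillConvexPoly(m,cv2.convexHull(np.round(P*16).astype(np.int32)),255,cv2.LINE_AA,4);return m/255.
def box(x,y,w,a,z0,z1):
    c,s=np.cos(a),np.sin(a);return [(x+c*i-s*j,y+s*i+c*j,z) for i in(-w,w) for j in(-w,w) for z in(z0,z1)]
def disc(x,y,r,z0,z1):
    return [(x+r*np.cos(t),y+r*np.sin(t),z) for t in np.linspace(0,6.28,40) for z in(z0,z1)]
def wood(im):
    h=cv2.cvtColor(im,cv2.COLOR_BGR2HSV);return ((h[...,0]<20)&(h[...,1]>90)).astype(float)
def fit(masks,shape,x0,step):
    f=lambda p:sum(np.abs(poly(n,shape(p))-M).sum() for n,M in masks.items())
    best=None
    for k in range(1 if len(x0)<3 else 6):
        x=np.array(x0,float)
        if len(x)>2:x[2]=k*np.pi/12
        S=np.vstack([x]+[x+np.eye(len(x))[i]*step[i] for i in range(len(x))])
        r=minimize(f,x,method="Nelder-Mead",options=dict(initial_simplex=S,xatol=1e-4,fatol=.01))
        if best is None or r.fun<best.fun:best=r
    return best.x,best.fun
def near(M,n,p,r):
    w=np.zeros_like(M);u,v=pix(n,p).astype(int);w[v-r:v+r,u-r:u+r]=1;return M*w
E
python3 - <<'E'
from fit import *
ims={n:cv2.imread(f"pics/{n}0.png") for n in("scene","top")}
P=(.559,-.0905,.09)
W={n:near(wood(i),n,P,22) for n,i in ims.items()}
for ks in (["scene"],["top"],["scene","top"]):
    x,f=fit({k:W[k] for k in ks},lambda p:box(p[0],p[1],.012,p[2],.054,.118),[.559,-.0905,0],[.005,.005,.2]);print(ks,x[:2].round(4),np.degrees(x[2]),f,[W[k].sum() for k in ks])
C=(.589,.083,.056)
for n,i in ims.items():
    g=i.min(2).astype(float);u,v=pix(n,C).astype(int)
    w=g[v-12:v+13,u-16:u+17];print(n,np.percentile(w,[5,30,50,70,95]))
    M=near((g>(138 if n=="top" else 150)).astype(float),n,C,16)
    x,f=fit({n:M},lambda p:disc(p[0],p[1],.022,.056,.056),[.589,.083],[.004,.004]);print(n,x.round(4),f,M.sum())
E
```

```text
Traceback (most recent call last):
  File "fit.py", line 20, in fit
    r=minimize(f,x,method="Nelder-Mead",options=dict(initial_simplex=S,xatol=1e-4,fatol=.01))
  File "fit.py", line 14, in <lambda>
    f=lambda p:sum(np.abs(poly(n,shape(p))-M).sum() for n,M in masks.items())
               ~~~^^^^^^^^^^^^^^^^^^^^^^^^^^^^^^^^^^^^^^^^^^^^^^^^^^^^^^^^^^^
  File "fit.py", line 14, in <genexpr>
    f=lambda p:sum(np.abs(poly(n,shape(p))-M).sum() for n,M in masks.items())
                          ~~~~^^^^^^^^^^^^
  File "fit.py", line 5, in poly
    P=np.array([pix(n,p) for p in pts]);m=np.zeros((400,640),np.uint8)
                ~~~^^^^^
  File "h.py", line 8, in pix
    m=optics.camera_model(n);T=np.array(m["cam_to_world"])
ValueError: time passes only in moves, steps and waits
```

Emit:
drive_tool([
  {"gripper":0,"offset":[0,0,0.01],"angular":[0,0,0]},
], grip_force=60)

```text
t: 0.2
eef_pos: [0.2435, 0.6301, 0.2945]
tool_rot: [0.0, 0.183, 0.983, 0.001]
contact_force: [-0.8, 0.3, 0.0]
gripper_width: 1.0
grasp_force: 0.0
```

```bash
python3 - <<'E'
s=open('h.py').read().replace("def ray","MOD={n:optics.camera_model(n) for n in('scene','top')}\ndef ray",1).replace("optics.camera_model(n);T","MOD[n];T")
open('h.py','w').write(s)
E
cat > m.py <<'E'
from fit import *
ims={n:cv2.imread(f"pics/{n}0.png") for n in("scene","top")}
P=(.559,-.0905,.09)
W={n:near(wood(i),n,P,22) for n,i in ims.items()}
for ks in (["scene"],["top"],["scene","top"]):
    x,f=fit({k:W[k] for k in ks},lambda p:box(p[0],p[1],.012,p[2],.054,.118),[.559,-.0905,0],[.005,.005,.2]);print(ks,x[:2].round(4),np.degrees(x[2]),f,[W[k].sum() for k in ks])
C=(.589,.083,.056)
for n,i in ims.items():
    g=i.min(2).astype(float);u,v=pix(n,C).astype(int)
    w=g[v-12:v+13,u-16:u+17];print(n,np.percentile(w,[5,30,50,70,95]))
    M=near((g>(138 if n=="top" else 150)).astype(float),n,C,16)
    x,f=fit({n:M},lambda p:disc(p[0],p[1],.022,.056,.056),[.589,.083],[.004,.004]);print(n,x.round(4),f,M.sum())
E
python3 m.py
```

```text
['scene'] [ 0.5579 -0.0912] 80.18494107590752 76.90980392156862 [np.float64(443.0)]
['top'] [ 0.5611 -0.0905] 58.35054854140263 66.8156862745098 [np.float64(147.0)]
['scene', 'top'] [ 0.5596 -0.091 ] 71.9319836215465 153.2235294117647 [np.float64(443.0), np.float64(147.0)]
scene [117. 141. 146. 160. 200.]
scene [0.5875 0.0852] 256.2901960784314 482.0
top [106.  111.  114.  131.8 161. ]
top [0.5892 0.0858] 60.505882352941185 231.0
```

```bash
cat > m2.py <<'E'
from fit import *
ims={n:cv2.imread(f"pics/{n}0.png") for n in("scene","top")}
C=(.589,.083,.056)
for n,i in ims.items():
    g=cv2.GaussianBlur(i.min(2),(3,3),0).astype(float)
    for th in ((170,180) if n=="scene" else (130,138)):
        M=near((g>th).astype(float),n,C,16)
        l,L,st,c=cv2.connectedComponentsWithStats(M.astype(np.uint8));k=1+st[1:,4].argmax()
        M=(L==k).astype(float)
        x,f=fit({n:M},lambda p:disc(p[0],p[1],.022,.056,.056),[.589,.083],[.004,.004]);print(n,th,x.round(4),f,M.sum(),ray(n,*c[k],.056).round(4))
tiles=[]
for n,i in ims.items():
    P=(.5596,-.091,.09);u,v=pix(n,P).astype(int)
    t=cv2.resize(i[v-25:v+25,u-20:u+20],None,fx=10,fy=10,interpolation=cv2.INTER_CUBIC)
    for a,col in ((72,(0,255,0)),(58,(255,0,0))):
        q=np.array([pix(n,p) for p in box(.5596,-.091,.012,np.radians(a),.118,.118)[::2]])[[0,1,3,2]]
        q=(q-[u-20,v-25]+.5)*10
        cv2.polylines(t,[q.astype(int)],True,col,1)
    tiles.append(t)
cv2.imwrite("pics/c2.png",np.hstack(tiles))
E
python3 m2.py
```

```text
scene 170 [0.586  0.0847] 53.54509803921569 202.0 [0.5884 0.0842 0.056 ]
scene 180 [0.5859 0.0858] 74.80392156862744 180.0 [0.5884 0.0843 0.056 ]
top 130 [0.5899 0.0863] 44.05098039215686 249.0 [0.5902 0.0862 0.056 ]
top 138 [0.5892 0.0847] 63.34901960784313 228.0 [0.59  0.086 0.056]
```

View pics/c2.png

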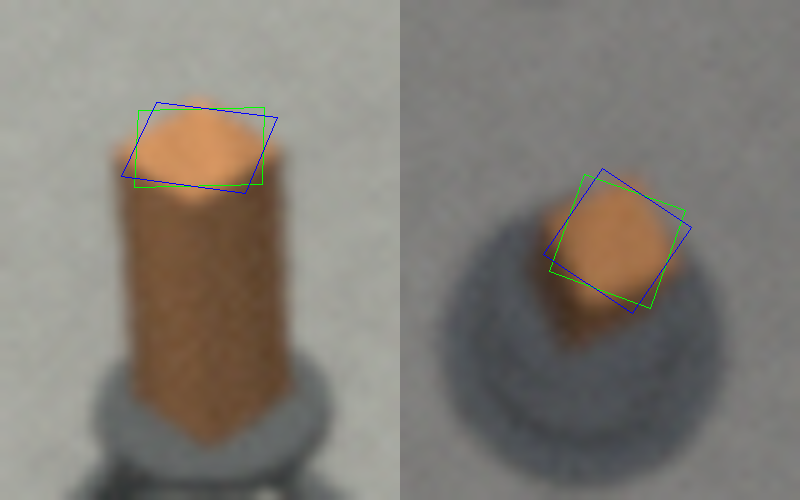

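The picture shows the handle top's corners. In the scene tile they are (115,150), (200,98), (285,150), (195,205). In the top tile they are (545,215), (630,172), (685,258), (590,308).

```bash
cat > m3.py <<'E'
from fit import *
for n,off,c in (("scene",0,[(115,150),(200,98),(285,150),(195,205)]),("top",400,[(545,215),(630,172),(685,258),(590,308)])):
    u,v=pix(n,(.5596,-.091,.09)).astype(int)
    w=np.array([ray(n,(a-off)/10-.5+u-20,b/10-.5+v-25,.118)[:2] for a,b in c])
    e=np.roll(w,-1,0)-w
    print(n,w.mean(0).round(4),np.degrees(np.arctan2(e[:,1],e[:,0])).round(1)%90,np.linalg.norm(e,axis=1).round(4))
o=bot.get_obs();print(o["eef_pos"])
from scipy.spatial.transform import Rotation as R
q=o["tool_rot"];r=R.from_quat(np.r_[q[1:],q[0]]);print(r.as_matrix().round(3))
T=np.array([.560,-.0915,.304]);print("tool-frame delta",r.inv().apply(T-o["eef_pos"]).round(4))
E
python3 m3.py
```

```text
scene [ 0.5605 -0.0915] [27.7 25.8 26.5 23.6] [0.0224 0.0237 0.0232 0.0233]
top [ 0.5602 -0.0898] [29.6 33.5 30.3 26.9] [0.0218 0.0232 0.0245 0.0235]
[0.24350578 0.6300874  0.2944572 ]
[[-0.933  0.361  0.001]
 [ 0.361  0.933  0.002]
 [ 0.     0.002 -1.   ]]
tool-frame delta [-0.5554 -0.5589 -0.0107]
```

Emit:
drive_tool([
  {"gripper":0,"offset":[-0.035,-0.035,0],"angular":[0,0,0.18]},
  {"gripper":0,"offset":[-0.07,-0.07,0],"angular":[0,0,0.36]},
  {"gripper":0,"offset":[-0.105,-0.105,0],"angular":[0,0,0.54]},
  {"gripper":0,"offset":[-0.14,-0.14,0],"angular":[0,0,0.72]},
  {"gripper":0,"offset":[-0.175,-0.175,0],"angular":[0,0,0.907]},
])

```text
t: 0.7
eef_pos: [0.3438, 0.4011, 0.2931]
tool_rot: [-0.0, 0.517, 0.856, -0.0]
contact_force: [1.1, 0.8, -0.0]
gripper_width: 1.004
grasp_force: 0.0
```

```bash
cat > d.py <<'E'
import sys;from h import *
from scipy.spatial.transform import Rotation as R
o=bot.get_obs();q=o["tool_rot"];r=R.from_quat(np.r_[q[1:],q[0]])
T=np.array([float(a) for a in sys.argv[1:4]]);yaw=float(sys.argv[4])
y=np.array([np.cos(np.radians(yaw)),np.sin(np.radians(yaw)),0]);z=np.array([0,0,-1.])
G=R.from_matrix(np.c_[np.cross(y,z),y,z])
print(o["t"],o["eef_pos"].round(4),"delta",r.inv().apply(T-o["eef_pos"]).round(4),"ang",((r.inv()*G).as_rotvec()*180/np.pi/45).round(4),"F",o["contact_force"].round(2),o["gripper_width"])
E
python3 d.py .560 -.0905 .25 28
```

```text
0.7 [0.3438 0.4011 0.2931] delta [-0.5357 -0.0373  0.0433] ang [-0.0008  0.0004 -0.0063] F [ 1.11  0.84 -0.05] 1.0043048136551238
```

Emit:
drive_tool([
  {"gripper":0,"offset":[-0.05,-0.004,0],"angular":[0,0,0]},
  {"gripper":0,"offset":[-0.1,-0.008,0],"angular":[0,0,0]},
  {"gripper":0,"offset":[-0.15,-0.011,0],"angular":[0,0,0]},
  {"gripper":0,"offset":[-0.2,-0.015,0],"angular":[0,0,0]},
  {"gripper":0,"offset":[-0.249,-0.019,0],"angular":[0,0,0]},
])

```text
t: 1.2
eef_pos: [0.444, 0.1725, 0.2934]
tool_rot: [-0.0, 0.515, 0.857, -0.0]
contact_force: [-0.0, 0.7, 0.3]
gripper_width: 0.998
grasp_force: 0.0
```

Emit:
drive_tool([
  {"gripper":0,"offset":[-0.05,-0.004,0],"angular":[0,0,0]},
  {"gripper":0,"offset":[-0.1,-0.008,0],"angular":[0,0,0]},
  {"gripper":0,"offset":[-0.15,-0.011,0],"angular":[0,0,0]},
  {"gripper":0,"offset":[-0.2,-0.015,0],"angular":[0,0,0]},
  {"gripper":0,"offset":[-0.245,-0.019,0.01],"angular":[0,0,0]},
])

```text
t: 1.7
eef_pos: [0.5433, -0.0529, 0.2843]
tool_rot: [0.001, 0.515, 0.857, 0.001]
contact_force: [0.9, 1.4, 0.3]
gripper_width: 0.999
grasp_force: 0.0
```

```bash
python3 d.py .560 -.0905 .25 28
```

```text
1.7 [ 0.5433 -0.0529  0.2843] delta [-0.041  -0.003   0.0343] ang [0.0024 0.0016 0.0006] F [0.95 1.37 0.33] 0.9992353388117778
```

Emit:
drive_tool([
  {"gripper":0,"offset":[-0.035,-0.003,0.03],"angular":[0,0,0]},
  {"gripper":0,"offset":[-0.039,-0.003,0.07],"angular":[0,0,0]},
  {"gripper":0,"offset":[-0.039,-0.003,0.094],"angular":[0,0,0]},
  {"gripper":0,"offset":[-0.039,-0.003,0.094],"angular":[0,0,0]},
])

```text
t: 2.1
eef_pos: [0.5553, -0.0864, 0.186]
tool_rot: [-0.003, 0.515, 0.857, -0.002]
contact_force: [0.1, 0.4, 0.6]
gripper_width: 1.001
grasp_force: 0.0
```

```bash
python3 d.py .560 -.0905 .134 28
python3 - <<'E'
from h import *;import cv2
t=[]
for n in("scene","top"):
    i=optics.read_camera(n);cv2.imwrite(f"pics/{n}1.png",i)
    u,v=pix(n,(.56,-.09,.12)).astype(int);t.append(cv2.resize(i[v-40:v+40,u-32:u+32],None,fx=6,fy=6,interpolation=cv2.INTER_CUBIC))
cv2.imwrite("pics/c3.png",np.hstack(t))
E
```

```text
2.1 [ 0.5553 -0.0864  0.186 ] delta [-0.006   0.0025  0.0519] ang [-0.0091 -0.0042  0.0002] F [0.14 0.35 0.63] 1.0008578543903637
```

View pics/c3.png

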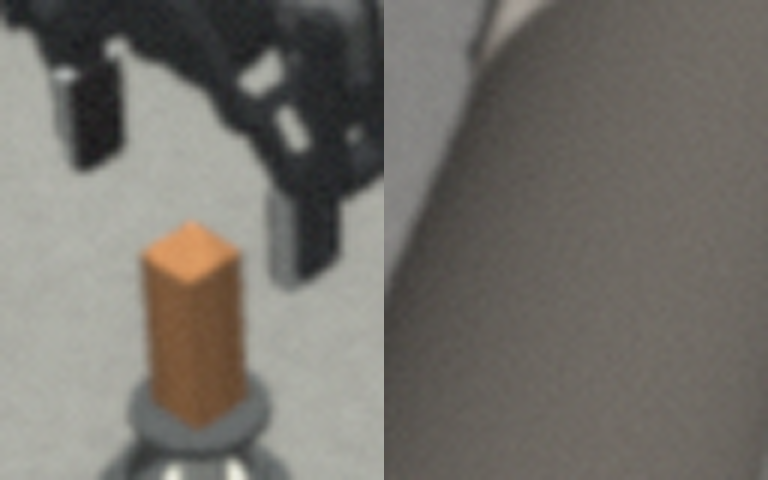

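The scene picture shows the fingers straddling the handle, the left tip at (85,165) and the right at (290,285), with the handle top between them at (190,250).

Emit:
drive_tool([
  {"gripper":0,"offset":[-0.005,0.002,0.01],"angular":[-0.009,-0.004,0]},
  {"gripper":0,"offset":[-0.005,0.002,0.028],"angular":[-0.009,-0.004,0]},
  {"gripper":0,"offset":[-0.005,0.002,0.046],"angular":[-0.009,-0.004,0]},
  {"gripper":0,"offset":[-0.005,0.002,0.051],"angular":[-0.009,-0.004,0]},
  {"gripper":0,"offset":[-0.005,0.002,0.051],"angular":[-0.009,-0.004,0]},
])

```text
t: 2.7
eef_pos: [0.5623, -0.0898, 0.139]
tool_rot: [0.003, 0.515, 0.857, 0.002]
contact_force: [-0.4, -0.3, -0.2]
gripper_width: 1.0
grasp_force: 0.0
```

```bash
python3 d.py .560 -.0905 .134 28
```

```text
2.7 [ 0.5623 -0.0898  0.139 ] delta [ 0.0004 -0.0024  0.005 ] ang [0.0093 0.0041 0.0015] F [-0.42 -0.34 -0.16] 0.9995708167359681
```

Emit:
drive_tool([
  {"gripper":0,"offset":[0.0,-0.002,0.003],"angular":[0.009,0.004,0]},
  {"gripper":120,"offset":[0.0,-0.002,0.004],"angular":[0.009,0.004,0]},
  {"gripper":200,"offset":[0.0,-0.002,0.004],"angular":[0.009,0.004,0]},
  {"gripper":255,"offset":[0.0,-0.002,0.004],"angular":[0.009,0.004,0]},
  {"gripper":255,"offset":[0.0,-0.002,0.004],"angular":[0.009,0.004,0]},
], grip_force=70)

```text
t: 3.2
eef_pos: [0.5605, -0.0907, 0.1351]
tool_rot: [0.0, 0.515, 0.857, 0.0]
contact_force: [0.0, -0.2, 0.5]
gripper_width: 0.332
grasp_force: 0.0
```

Emit:
drive_tool([
  {"gripper":255,"offset":[0,0,0],"angular":[0,0,0]},
  {"gripper":255,"offset":[0,0,0],"angular":[0,0,0]},
  {"gripper":255,"offset":[0,0,0],"angular":[0,0,0]},
])

```text
t: 3.5
eef_pos: [0.5604, -0.0908, 0.1352]
tool_rot: [0.0, 0.515, 0.857, 0.0]
contact_force: [-2.1, -0.0, 5.4]
gripper_width: 0.276
grasp_force: 68.5
```

```bash
python3 d.py .560 -.0905 .134 28
```

```text
3.5 [ 0.5604 -0.0908  0.1352] delta [ 0.0005 -0.0002  0.0012] ang [0.0004 0.     0.0011] F [-2.09 -0.01  5.39] 0.27554355775718437
```

Emit:
drive_tool([
  {"gripper":255,"offset":[0,0,-0.005],"angular":[0,0,0]},
  {"gripper":255,"offset":[0,0,-0.025],"angular":[0,0,0]},
  {"gripper":255,"offset":[0,0,-0.05],"angular":[0,0,0]},
  {"gripper":255,"offset":[0,0,-0.075],"angular":[0,0,0]},
  {"gripper":255,"offset":[0,0,-0.08],"angular":[0,0,0]},
])

```text
t: 4.0
eef_pos: [0.5614, -0.091, 0.217]
tool_rot: [0.002, 0.515, 0.857, 0.001]
contact_force: [0.7, 0.3, -2.9]
gripper_width: 0.273
grasp_force: 69.1
```

```bash
python3 d.py .5895 .085 .215 28
```

```text
4.0 [ 0.5614 -0.091   0.217 ] delta [0.1422 0.1076 0.0021] ang [0.0042 0.0024 0.001 ] F [ 0.65  0.3  -2.86] 0.27278522187259413
```

Emit:
drive_tool([
  {"gripper":255,"offset":[0.03,0.023,0],"angular":[0,0,0]},
  {"gripper":255,"offset":[0.07,0.053,0],"angular":[0,0,0]},
  {"gripper":255,"offset":[0.11,0.084,0],"angular":[0,0,0]},
  {"gripper":255,"offset":[0.138,0.105,0],"angular":[0,0,0]},
  {"gripper":255,"offset":[0.1415,0.108,0],"angular":[0,0,0]},
])

```text
t: 4.5
eef_pos: [0.5887, 0.0923, 0.2131]
tool_rot: [-0.001, 0.511, 0.86, 0.001]
contact_force: [-0.5, -0.5, -3.9]
gripper_width: 0.273
grasp_force: 69.2
```

Emit:
drive_tool([
  {"gripper":255,"offset":[0,0,0.01],"angular":[0,0,0]},
  {"gripper":255,"offset":[0,0,0.017],"angular":[0,0,0]},
  {"gripper":255,"offset":[0,0,0.017],"angular":[0,0,0]},
  {"gripper":255,"offset":[0,0,0.017],"angular":[0,0,0]},
])

```text
t: 4.9
eef_pos: [0.5887, 0.0831, 0.1973]
tool_rot: [-0.0, 0.516, 0.857, -0.001]
contact_force: [0.0, -0.4, -2.9]
gripper_width: 0.274
grasp_force: 69.2
```

```bash
python3 d.py .5895 .085 .20 28
python3 - <<'E'
from h import *;import cv2
t=[]
for n in("scene","top"):
    i=optics.read_camera(n);cv2.imwrite(f"pics/{n}2.png",i)
    u,v=pix(n,(.5895,.085,.08)).astype(int);print(n,u,v);t.append(cv2.resize(i[v-40:v+40,u-32:u+32],None,fx=6,fy=6,interpolation=cv2.INTER_CUBIC))
cv2.imwrite("pics/c4.png",np.hstack(t))
E
```

```text
4.9 [0.5887 0.0831 0.1973] delta [ 0.0013  0.0016 -0.0027] ang [-0.0018  0.0003 -0.0022] F [ 0.   -0.4  -2.92] 0.2742129305467496
scene 363 196
top 281 208
```

View pics/c4.png

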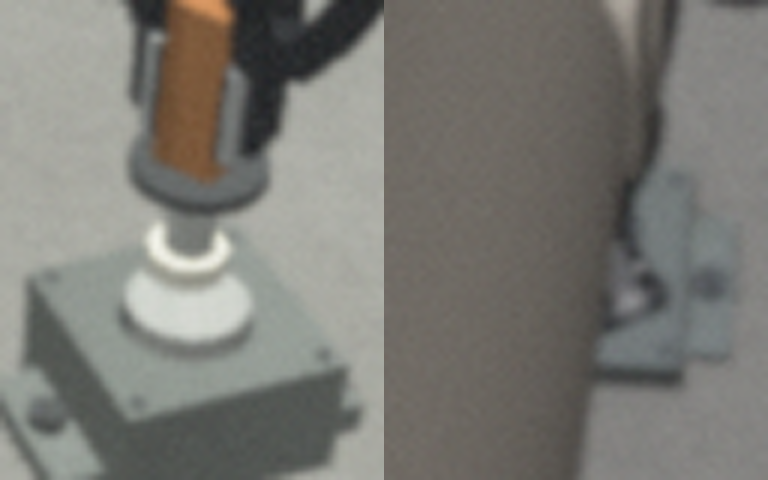

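Run:
```python
from h import *
P=np.array([.5895,.085,.08]);u,v=pix("scene",P).astype(int)
def crop(p): return ((pix("scene",p)-[u-32,v-40]+.5)*6)
def ext(x,y,r,z): 
    q=np.array([crop((x+r*np.cos(t),y+r*np.sin(t),z)) for t in np.linspace(0,6.3,90)]);return q.min(0).round(),q.max(0).round()
print("cap",ext(.589,.085,.022,.056));print("foot bot",ext(.5887,.0831,.014,.070),"top",ext(.5887,.0831,.014,.080))
print("guard",ext(.5887,.0831,.024,.113))
print(crop((.5895,.085,.056)),crop((.5995,.085,.056)),crop((.5895,.095,.056)))
```

```text
cap (array([128., 260.]), array([255., 341.]))
foot bot (array([149., 244.]), array([231., 294.])) top (array([151., 221.]), array([234., 271.]))
guard (array([130., 126.]), array([275., 211.]))
[191.71443903 300.28847786] [204.96617471 317.63420528] [217.34543009 294.00706292]
```

Emit:
drive_tool([
  {"gripper":255,"offset":[0,0.0018,0.005],"angular":[0,0,0]},
  {"gripper":255,"offset":[0,0.0018,0.01],"angular":[0,0,0]},
  {"gripper":255,"offset":[0,0.0018,0.01],"angular":[0,0,0]},
  {"gripper":255,"offset":[0,0.0018,0.01],"angular":[0,0,0]},
])

```text
t: 5.4
eef_pos: [0.5906, 0.0857, 0.1876]
tool_rot: [-0.0, 0.515, 0.857, -0.0]
contact_force: [0.8, 0.5, -3.2]
gripper_width: 0.274
grasp_force: 69.2
```

```bash
python3 d.py .5904 .084 .183 28
```

```text
5.4 [0.5906 0.0857 0.1876] delta [-0.0015 -0.0009  0.0046] ang [-0.0007 -0.0001  0.0013] F [ 0.78  0.54 -3.24] 0.2743104347566255
```

Emit:
drive_tool([
  {"gripper":255,"offset":[-0.001,0,0.001],"angular":[0,0,0]},
  {"gripper":255,"offset":[-0.001,0,0.002],"angular":[0,0,0]},
  {"gripper":255,"offset":[-0.001,0,0.003],"angular":[0,0,0]},
  {"gripper":255,"offset":[-0.001,0,0.003],"angular":[0,0,0]},
  {"gripper":255,"offset":[-0.001,0,0.003],"angular":[0,0,0]},
])

```text
t: 5.9
eef_pos: [0.5912, 0.0849, 0.1849]
tool_rot: [-0.0, 0.515, 0.857, -0.0]
contact_force: [-0.7, -0.7, -3.4]
gripper_width: 0.277
grasp_force: 69.2
```

Emit:
drive_tool([
  {"gripper":255,"offset":[0,0,0.0005],"angular":[0,0,0]},
  {"gripper":255,"offset":[0,0,0.001],"angular":[0,0,0]},
  {"gripper":255,"offset":[0,0,0.001],"angular":[0,0,0]},
])

```text
t: 6.2
eef_pos: [0.5911, 0.0849, 0.1838]
tool_rot: [-0.0, 0.515, 0.857, -0.0]
contact_force: [-0.5, 0.1, -3.7]
gripper_width: 0.271
grasp_force: 69.2
```

Emit:
drive_tool([
  {"gripper":255,"offset":[0,0,0.0005],"angular":[0,0,0]},
  {"gripper":255,"offset":[0,0,0.001],"angular":[0,0,0]},
  {"gripper":255,"offset":[0,0,0.001],"angular":[0,0,0]},
])

```text
t: 6.5
eef_pos: [0.5912, 0.0849, 0.1829]
tool_rot: [0.0, 0.515, 0.857, 0.0]
contact_force: [0.2, -1.0, -1.8]
gripper_width: 0.265
grasp_force: 69.3
```

Emit:
drive_tool([
  {"gripper":255,"offset":[0,0,0.0005],"angular":[0,0,0]},
  {"gripper":255,"offset":[0,0,0.001],"angular":[0,0,0]},
  {"gripper":255,"offset":[0,0,0.001],"angular":[0,0,0]},
])

```text
t: 6.8
eef_pos: [0.5913, 0.0849, 0.1822]
tool_rot: [0.0, 0.515, 0.857, 0.0]
contact_force: [-0.9, -0.9, 2.7]
gripper_width: 0.271
grasp_force: 69.8
```

Emit:
drive_tool([
  {"gripper":255,"offset":[0,0,0.0003],"angular":[0,0,0]},
  {"gripper":255,"offset":[0,0,0.0006],"angular":[0,0,0]},
  {"gripper":255,"offset":[0,0,0.0006],"angular":[0,0,0]},
])

```text
t: 7.1
eef_pos: [0.5913, 0.0849, 0.1813]
tool_rot: [0.0, 0.515, 0.857, 0.0]
contact_force: [-0.1, 0.1, 2.5]
gripper_width: 0.273
grasp_force: 69.8
```

Emit:
drive_tool([
  {"gripper":255,"offset":[0,0,0.0003],"angular":[0,0,0]},
  {"gripper":255,"offset":[0,0,0.0006],"angular":[0,0,0]},
  {"gripper":255,"offset":[0,0,0.0006],"angular":[0,0,0]},
])

```text
t: 7.4
eef_pos: [0.5913, 0.0849, 0.1806]
tool_rot: [0.0, 0.515, 0.857, 0.0]
contact_force: [-0.0, -0.2, 1.1]
gripper_width: 0.276
grasp_force: 69.7
```

Run:
```python
from h import *;import cv2
n="scene";i=optics.read_camera(n);j=cv2.imread("pics/scene2.png")
u,v=pix(n,(.5895,.085,.06)).astype(int)
cv2.imwrite("pics/c5.png",np.hstack([cv2.resize(k[v-28:v+22,u-25:u+25],None,fx=8,fy=8,interpolation=cv2.INTER_CUBIC) for k in(i,j)]))
o=bot.get_obs();print(o["contact_force"],o["torque"],o["eef_pos"])
```

```text
[ 0.56536339 -0.26170906  0.95401072] [ 0.06778735 -0.17549437 -0.02956838] [0.59131296 0.08485802 0.18060775]
```

View pics/c5.png

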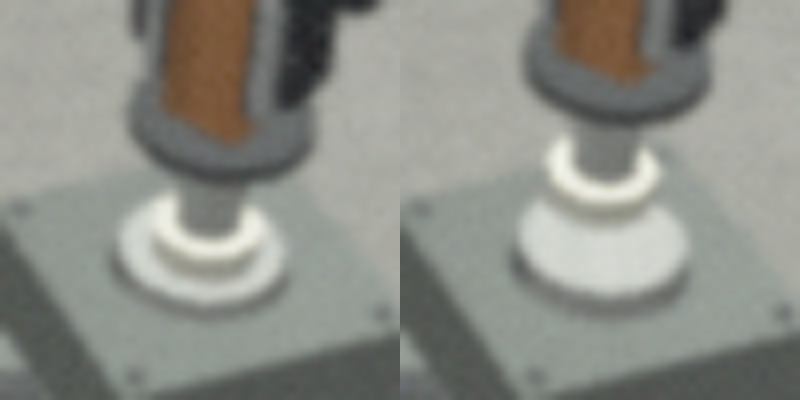

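Left: the foot (centre x≈208) sits about 2 mm to the right of the cap's centre (≈201), i.e. towards +y, which explains the low force. I lift off, recentre and press again.

Emit:
drive_tool([
  {"gripper":255,"offset":[0,0,-0.003],"angular":[0,0,0]},
  {"gripper":255,"offset":[0,0,-0.006],"angular":[0,0,0]},
  {"gripper":255,"offset":[-0.0023,-0.0006,-0.006],"angular":[0,0,0]},
  {"gripper":255,"offset":[-0.0023,-0.0006,-0.006],"angular":[0,0,0]},
  {"gripper":255,"offset":[-0.0023,-0.0006,-0.006],"angular":[0,0,0]},
])

```text
t: 7.95
eef_pos: [0.5916, 0.0824, 0.1865]
tool_rot: [-0.0, 0.515, 0.857, -0.0]
contact_force: [0.0, -0.1, -3.2]
gripper_width: 0.269
grasp_force: 69.2
```

Run:
```python
from h import *;import cv2
n="scene";i=optics.read_camera(n);j=cv2.imread("pics/scene2.png")
u,v=pix(n,(.5895,.085,.06)).astype(int)
cv2.imwrite("pics/c6.png",np.hstack([cv2.resize(k[v-28:v+22,u-25:u+25],None,fx=8,fy=8,interpolation=cv2.INTER_CUBIC) for k in(i,j)]))
o=bot.get_obs();print(o["contact_force"],o["torque"],o["eef_pos"])
```

```text
[ 0.0893381   0.27979322 -3.45601132] [-0.01560616 -0.01027973  0.02634025] [0.59158042 0.08247788 0.18650624]
```

View pics/c6.png

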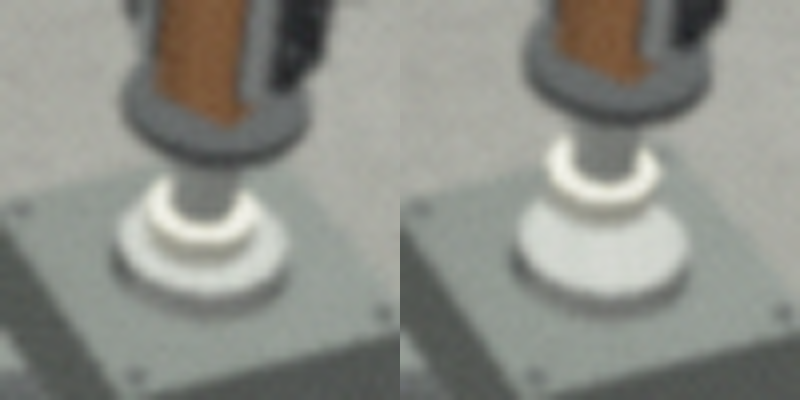

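Run:
```python
from h import *;import cv2
im=optics.read_camera("scene");g=im.min(2).astype(int)
u,v=pix("scene",(.5895,.085,.06)).astype(int);cu=u-25+202/8-.5;print("col",cu)
c=int(round(cu));r=range(v-8,v+15);print("rows",r[0]);print(g[r[0]:r[-1]+1,c-1:c+2].mean(1).round().astype(int).tolist())
def front(x,y,rad,z):
    q=np.array([pix("scene",(x+rad*np.cos(t),y+rad*np.sin(t),z)) for t in np.linspace(0,6.3,200)]);return q[:,1].min().round(2),q[:,1].max().round(2),q[:,0].mean().round(2)
o=bot.get_obs();x,y,z=o["eef_pos"];zb=z-.1272
print("foot bottom",front(x,y,.014,zb),"foot top",front(x,y,.014,zb+.01))
for cx in(.587,.589,.591):print("cap",cx,front(cx,.084,.022,.0545),front(cx,.084,.022,.048))
```

```text
col 361.75
rows 196
[80, 106, 117, 116, 118, 116, 118, 144, 200, 217, 167, 138, 147, 176, 201, 200, 169, 128, 116, 121, 137, 145, 147]
foot bottom (np.float64(200.94), np.float64(209.52), np.float64(362.04)) foot top (np.float64(197.2), np.float64(205.74), np.float64(362.51))
cap 0.587 (np.float64(198.95), np.float64(212.33), np.float64(361.46)) (np.float64(201.32), np.float64(214.74), np.float64(361.16))
cap 0.589 (np.float64(199.5), np.float64(212.93), np.float64(361.89)) (np.float64(201.87), np.float64(215.34), np.float64(361.59))
cap 0.591 (np.float64(200.05), np.float64(213.53), np.float64(362.33)) (np.float64(202.42), np.float64(215.94), np.float64(362.03))
```

Emit:
drive_tool([
  {"gripper":255,"offset":[0.0022,-0.0014,0],"angular":[0,0,0]},
  {"gripper":255,"offset":[0.0022,-0.0014,0.001],"angular":[0,0,0]},
  {"gripper":255,"offset":[0.0022,-0.0014,0.002],"angular":[0,0,0]},
  {"gripper":255,"offset":[0.0022,-0.0014,0.003],"angular":[0,0,0]},
  {"gripper":255,"offset":[0.0022,-0.0014,0.003],"angular":[0,0,0]},
])

```text
t: 8.55
eef_pos: [0.5894, 0.0839, 0.1835]
tool_rot: [-0.0, 0.515, 0.857, -0.0]
contact_force: [0.4, 0.3, -3.9]
gripper_width: 0.276
grasp_force: 69.2
```

Emit:
drive_tool([
  {"gripper":255,"offset":[0,0,0.0005],"angular":[0,0,0]},
  {"gripper":255,"offset":[0,0,0.001],"angular":[0,0,0]},
  {"gripper":255,"offset":[0,0,0.001],"angular":[0,0,0]},
])

```text
t: 8.85
eef_pos: [0.5896, 0.0839, 0.1829]
tool_rot: [0.0, 0.515, 0.857, 0.0]
contact_force: [0.3, -0.2, -1.7]
gripper_width: 0.271
grasp_force: 69.4
```

Emit:
drive_tool([
  {"gripper":255,"offset":[0,0,0.0004],"angular":[0,0,0]},
  {"gripper":255,"offset":[0,0,0.0008],"angular":[0,0,0]},
  {"gripper":255,"offset":[0,0,0.0008],"angular":[0,0,0]},
])

```text
t: 9.15
eef_pos: [0.5897, 0.0838, 0.1822]
tool_rot: [0.0, 0.515, 0.857, 0.0]
contact_force: [-0.7, -0.2, 2.7]
gripper_width: 0.274
grasp_force: 70.0
```

Emit:
drive_tool([
  {"gripper":255,"offset":[0,0,0.0004],"angular":[0,0,0]},
  {"gripper":255,"offset":[0,0,0.0008],"angular":[0,0,0]},
  {"gripper":255,"offset":[0,0,0.0008],"angular":[0,0,0]},
])

```text
t: 9.45
eef_pos: [0.5895, 0.0839, 0.1811]
tool_rot: [0.0, 0.515, 0.857, 0.0]
contact_force: [-1.3, -0.1, 1.5]
gripper_width: 0.274
grasp_force: 69.7
```

Emit:
drive_tool([
  {"gripper":255,"offset":[0,0,0.0004],"angular":[0,0,0]},
  {"gripper":255,"offset":[0,0,0.0008],"angular":[0,0,0]},
  {"gripper":255,"offset":[0,0,0.0008],"angular":[0,0,0]},
])

```text
t: 9.75
eef_pos: [0.5896, 0.0839, 0.1803]
tool_rot: [0.0, 0.515, 0.857, 0.0]
contact_force: [-0.1, -0.5, 0.8]
gripper_width: 0.273
grasp_force: 69.8
```

Emit:
drive_tool([
  {"gripper":255,"offset":[0,0,0.0004],"angular":[0,0,0]},
  {"gripper":255,"offset":[0,0,0.0008],"angular":[0,0,0]},
  {"gripper":255,"offset":[0,0,0.0008],"angular":[0,0,0]},
])

```text
t: 10.05
eef_pos: [0.5893, 0.0839, 0.179]
tool_rot: [-0.0, 0.515, 0.857, -0.0]
contact_force: [1.5, -0.2, -2.7]
gripper_width: 0.273
grasp_force: 69.4
```

Emit:
drive_tool([
  {"gripper":255,"offset":[0,0,0.0004],"angular":[0,0,0]},
  {"gripper":255,"offset":[0,0,0.0008],"angular":[0,0,0]},
  {"gripper":255,"offset":[0,0,0.0008],"angular":[0,0,0]},
])

```text
t: 10.35
eef_pos: [0.589, 0.0838, 0.1782]
tool_rot: [-0.0, 0.515, 0.857, -0.0]
contact_force: [-0.4, -0.1, -3.4]
gripper_width: 0.273
grasp_force: 69.3
```

Emit:
drive_tool([
  {"gripper":255,"offset":[0,0,0.0005],"angular":[0,0,0]},
  {"gripper":255,"offset":[0,0,0.001],"angular":[0,0,0]},
  {"gripper":255,"offset":[0,0,0.001],"angular":[0,0,0]},
])

```text
t: 10.65
eef_pos: [0.5893, 0.0839, 0.1775]
tool_rot: [-0.0, 0.515, 0.857, -0.0]
contact_force: [-0.8, 0.3, -3.7]
gripper_width: 0.275
grasp_force: 69.3
```

Emit:
drive_tool([
  {"gripper":255,"offset":[0,0,0.0003],"angular":[0,0,0]},
  {"gripper":255,"offset":[0,0,0.0006],"angular":[0,0,0]},
  {"gripper":255,"offset":[0,0,0.0006],"angular":[0,0,0]},
])

```text
t: 10.95
eef_pos: [0.5894, 0.0838, 0.177]
tool_rot: [-0.0, 0.515, 0.857, -0.0]
contact_force: [-0.3, 0.4, -3.7]
gripper_width: 0.272
grasp_force: 69.3
```

Emit:
drive_tool([
  {"gripper":255,"offset":[0,0,0.0003],"angular":[0,0,0]},
  {"gripper":255,"offset":[0,0,0.0006],"angular":[0,0,0]},
  {"gripper":255,"offset":[0,0,0.0006],"angular":[0,0,0]},
])

```text
t: 11.25
eef_pos: [0.5894, 0.0838, 0.1764]
tool_rot: [-0.0, 0.515, 0.857, -0.0]
contact_force: [-0.1, 0.2, -2.6]
gripper_width: 0.269
grasp_force: 69.3
```

Emit:
drive_tool([
  {"gripper":255,"offset":[0,0,0.0004],"angular":[0,0,0]},
  {"gripper":255,"offset":[0,0,0.0004],"angular":[0,0,0]},
  {"gripper":255,"offset":[0,0,0.0004],"angular":[0,0,0]},
])

```text
t: 11.55
eef_pos: [0.5894, 0.0838, 0.1761]
tool_rot: [-0.0, 0.515, 0.857, 0.0]
contact_force: [-0.8, 0.0, -2.8]
gripper_width: 0.273
grasp_force: 69.3
```

Emit:
drive_tool([
  {"gripper":255,"offset":[0,0,0.0004],"angular":[0,0,0]},
  {"gripper":255,"offset":[0,0,0.0004],"angular":[0,0,0]},
  {"gripper":255,"offset":[0,0,0.0004],"angular":[0,0,0]},
])

```text
t: 11.85
eef_pos: [0.5895, 0.0839, 0.1757]
tool_rot: [-0.0, 0.515, 0.857, 0.0]
contact_force: [1.2, 0.5, -3.3]
gripper_width: 0.275
grasp_force: 69.3
```

Emit:
drive_tool([
  {"gripper":255,"offset":[0,0,0.0005],"angular":[0,0,0]},
  {"gripper":255,"offset":[0,0,0.0005],"angular":[0,0,0]},
  {"gripper":255,"offset":[0,0,0.0005],"angular":[0,0,0]},
])

```text
t: 12.15
eef_pos: [0.5894, 0.0838, 0.1752]
tool_rot: [-0.0, 0.515, 0.857, -0.0]
contact_force: [-1.0, -0.9, -3.9]
gripper_width: 0.274
grasp_force: 69.3
```

Emit:
drive_tool([
  {"gripper":255,"offset":[0,0,0.0005],"angular":[0,0,0]},
  {"gripper":255,"offset":[0,0,0.0005],"angular":[0,0,0]},
  {"gripper":255,"offset":[0,0,0.0005],"angular":[0,0,0]},
])

```text
t: 12.45
eef_pos: [0.5894, 0.0838, 0.1747]
tool_rot: [-0.0, 0.515, 0.857, -0.0]
contact_force: [-0.1, 0.1, -3.8]
gripper_width: 0.269
grasp_force: 69.3
```

Emit:
drive_tool([
  {"gripper":255,"offset":[0,0,0.0005],"angular":[0,0,0]},
  {"gripper":255,"offset":[0,0,0.0005],"angular":[0,0,0]},
  {"gripper":255,"offset":[0,0,0.0005],"angular":[0,0,0]},
])

```text
t: 12.75
eef_pos: [0.5895, 0.0838, 0.1742]
tool_rot: [-0.0, 0.515, 0.857, 0.0]
contact_force: [0.4, 0.3, -3.8]
gripper_width: 0.274
grasp_force: 69.3
```

Emit:
drive_tool([
  {"gripper":255,"offset":[0,0,0.0005],"angular":[0,0,0]},
  {"gripper":255,"offset":[0,0,0.0005],"angular":[0,0,0]},
  {"gripper":255,"offset":[0,0,0.0005],"angular":[0,0,0]},
])

```text
t: 13.05
eef_pos: [0.5894, 0.0838, 0.1736]
tool_rot: [-0.0, 0.515, 0.857, -0.0]
contact_force: [0.2, -0.0, -2.5]
gripper_width: 0.273
grasp_force: 69.3
```

Emit:
drive_tool([
  {"gripper":255,"offset":[0,0,0.0005],"angular":[0,0,0]},
  {"gripper":255,"offset":[0,0,0.0005],"angular":[0,0,0]},
  {"gripper":255,"offset":[0,0,0.0005],"angular":[0,0,0]},
])

```text
t: 13.35
eef_pos: [0.5894, 0.0839, 0.1732]
tool_rot: [-0.0, 0.515, 0.857, -0.0]
contact_force: [-0.7, -0.4, -2.3]
gripper_width: 0.271
grasp_force: 69.3
```

Emit:
drive_tool([
  {"gripper":255,"offset":[0,0,0.0005],"angular":[0,0,0]},
  {"gripper":255,"offset":[0,0,0.0005],"angular":[0,0,0]},
  {"gripper":255,"offset":[0,0,0.0005],"angular":[0,0,0]},
])

```text
t: 13.65
eef_pos: [0.5894, 0.0839, 0.1727]
tool_rot: [-0.0, 0.515, 0.857, -0.0]
contact_force: [-0.3, -0.1, -3.1]
gripper_width: 0.275
grasp_force: 69.3
```

Emit:
drive_tool([
  {"gripper":255,"offset":[0,0,0.0005],"angular":[0,0,0]},
  {"gripper":255,"offset":[0,0,0.0005],"angular":[0,0,0]},
  {"gripper":255,"offset":[0,0,0.0005],"angular":[0,0,0]},
])

```text
t: 13.95
eef_pos: [0.5895, 0.0838, 0.1724]
tool_rot: [0.0, 0.515, 0.857, 0.0]
contact_force: [-1.2, 0.9, -0.6]
gripper_width: 0.274
grasp_force: 69.6
```

Emit:
drive_tool([
  {"gripper":255,"offset":[0,0,0.0005],"angular":[0,0,0]},
  {"gripper":255,"offset":[0,0,0.0005],"angular":[0,0,0]},
  {"gripper":255,"offset":[0,0,0.0005],"angular":[0,0,0]},
])

```text
t: 14.25
eef_pos: [0.5896, 0.0838, 0.1724]
tool_rot: [0.0, 0.515, 0.857, 0.0]
contact_force: [-3.0, -0.6, 5.7]
gripper_width: 0.268
grasp_force: 70.3
```

Emit:
drive_tool([
  {"gripper":255,"offset":[0,0,0.0005],"angular":[0,0,0]},
  {"gripper":255,"offset":[0,0,0.0005],"angular":[0,0,0]},
  {"gripper":255,"offset":[0,0,0.0005],"angular":[0,0,0]},
])

```text
t: 14.55
eef_pos: [0.5897, 0.0838, 0.1723]
tool_rot: [-0.0, 0.515, 0.857, 0.0]
contact_force: [-3.8, -0.1, 9.1]
gripper_width: 0.272
grasp_force: 70.9
```

Emit:
drive_tool([
  {"gripper":255,"offset":[0,0,0.0003],"angular":[0,0,0]},
  {"gripper":255,"offset":[0,0,0.0003],"angular":[0,0,0]},
  {"gripper":255,"offset":[0,0,0.0003],"angular":[0,0,0]},
])

```text
t: 14.85
eef_pos: [0.5897, 0.0837, 0.1723]
tool_rot: [-0.0, 0.515, 0.857, 0.0]
contact_force: [-4.9, -1.3, 12.4]
gripper_width: 0.269
grasp_force: 71.2
```

Emit:
drive_tool([
  {"gripper":255,"offset":[0,0,0.0001],"angular":[0,0,0]},
  {"gripper":255,"offset":[0,0,0.0001],"angular":[0,0,0]},
  {"gripper":255,"offset":[0,0,0.0001],"angular":[0,0,0]},
])

```text
t: 15.15
eef_pos: [0.5897, 0.0837, 0.1723]
tool_rot: [-0.0, 0.515, 0.857, 0.001]
contact_force: [-5.1, -0.5, 13.1]
gripper_width: 0.274
grasp_force: 71.2
```

Emit:
drive_tool([
  {"gripper":255,"offset":[0,0,0],"angular":[0,0,0]},
  {"gripper":255,"offset":[0,0,0],"angular":[0,0,0]},
  {"gripper":255,"offset":[0,0,0],"angular":[0,0,0]},
])

```text
t: 15.45
eef_pos: [0.5897, 0.0837, 0.1723]
tool_rot: [-0.0, 0.515, 0.857, 0.0]
contact_force: [-5.2, -0.1, 13.4]
gripper_width: 0.269
grasp_force: 71.2
```

Emit:
drive_tool([
  {"gripper":255,"offset":[0,0,0.0001],"angular":[0,0,0]},
  {"gripper":255,"offset":[0,0,0.0001],"angular":[0,0,0]},
  {"gripper":255,"offset":[0,0,0.0001],"angular":[0,0,0]},
  {"gripper":255,"offset":[0,0,0.0001],"angular":[0,0,0]},
])

```text
t: 15.85
eef_pos: [0.5897, 0.0837, 0.1723]
tool_rot: [-0.0, 0.515, 0.857, 0.001]
contact_force: [-5.6, -1.8, 13.4]
gripper_width: 0.271
grasp_force: 71.3
```

Emit:
drive_tool([
  {"gripper":255,"offset":[0,0,0],"angular":[0,0,0]},
  {"gripper":255,"offset":[0,0,0],"angular":[0,0,0]},
  {"gripper":255,"offset":[0,0,0],"angular":[0,0,0]},
  {"gripper":255,"offset":[0,0,0],"angular":[0,0,0]},
  {"gripper":255,"offset":[0,0,0],"angular":[0,0,0]},
])

```text
t: 16.35
eef_pos: [0.5897, 0.0837, 0.1723]
tool_rot: [-0.0, 0.515, 0.857, 0.001]
contact_force: [-5.6, -0.8, 13.8]
gripper_width: 0.272
grasp_force: 71.3
```

Emit:
drive_tool([
  {"gripper":255,"offset":[0,0,0],"angular":[0,0,0]},
  {"gripper":255,"offset":[0,0,0],"angular":[0,0,0]},
  {"gripper":255,"offset":[0,0,0],"angular":[0,0,0]},
])

```text
t: 16.65
eef_pos: [0.5897, 0.0837, 0.1723]
tool_rot: [-0.0, 0.515, 0.857, 0.001]
contact_force: [-5.1, -0.9, 14.1]
gripper_width: 0.273
grasp_force: 71.3
```

Emit:
drive_tool([
  {"gripper":255,"offset":[0,0,-0.001],"angular":[0,0,0]},
  {"gripper":255,"offset":[0,0,-0.003],"angular":[0,0,0]},
  {"gripper":255,"offset":[0,0,-0.01],"angular":[0,0,0]},
  {"gripper":255,"offset":[0,0,-0.03],"angular":[0,0,0]},
  {"gripper":255,"offset":[0,0,-0.045],"angular":[0,0,0]},
])

```text
t: 17.15
eef_pos: [0.5896, 0.0838, 0.2165]
tool_rot: [0.0, 0.515, 0.857, -0.0]
contact_force: [0.9, -0.0, -3.8]
gripper_width: 0.274
grasp_force: 69.1
```

```bash
python3 d.py .5604 -.0908 .215 28
```

```text
17.15 [0.5896 0.0838 0.2165] delta [-0.1403 -0.1078  0.0016] ang [0.0001 0.0005 0.0011] F [ 0.86 -0.01 -3.81] 0.27444966639553114
```

Emit:
drive_tool([
  {"gripper":255,"offset":[-0.03,-0.023,0],"angular":[0,0,0]},
  {"gripper":255,"offset":[-0.07,-0.054,0],"angular":[0,0,0]},
  {"gripper":255,"offset":[-0.11,-0.085,0],"angular":[0,0,0]},
  {"gripper":255,"offset":[-0.135,-0.104,0],"angular":[0,0,0]},
  {"gripper":255,"offset":[-0.1403,-0.1078,0],"angular":[0,0,0]},
])

```text
t: 17.65
eef_pos: [0.559, -0.0966, 0.2166]
tool_rot: [0.001, 0.518, 0.855, -0.001]
contact_force: [-0.3, 0.1, -3.2]
gripper_width: 0.274
grasp_force: 69.2
```

Emit:
drive_tool([
  {"gripper":255,"offset":[0,0,0.01],"angular":[0,0,0]},
  {"gripper":255,"offset":[0,0,0.025],"angular":[0,0,0]},
  {"gripper":255,"offset":[0,0,0.038],"angular":[0,0,0]},
  {"gripper":255,"offset":[0,0,0.038],"angular":[0,0,0]},
  {"gripper":255,"offset":[0,0,0.038],"angular":[0,0,0]},
])

```text
t: 18.15
eef_pos: [0.5601, -0.0897, 0.1768]
tool_rot: [-0.001, 0.514, 0.858, -0.0]
contact_force: [0.4, 0.1, -2.7]
gripper_width: 0.277
grasp_force: 69.2
```

```bash
python3 d.py .5604 -.0908 .1355 28
python3 - <<'E'
from h import *;import cv2
i=optics.read_camera("scene");t=[]
for p in((.56,-.09,.06),(.5895,.085,.05)):
    u,v=pix("scene",p).astype(int);t.append(cv2.resize(i[v-30:v+30,u-30:u+30],None,fx=6,fy=6,interpolation=cv2.INTER_CUBIC))
cv2.imwrite("pics/c7.png",np.hstack(t))
E
```

```text
18.15 [ 0.5601 -0.0897  0.1768] delta [-0.0011 -0.0002  0.0413] ang [-0.0019 -0.0011  0.0032] F [ 0.41  0.09 -2.73] 0.27719463573381614
```

View pics/c7.png

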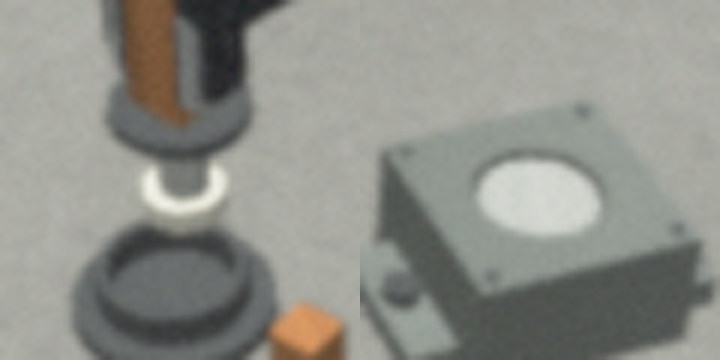

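The cap sits level and slightly below the block's top at (540,195). The foot at (184,195) hangs over the collar opening, whose centre is (178,275), so it is well inside. I lower it.

Emit:
drive_tool([
  {"gripper":255,"offset":[-0.001,-0.001,0.012],"angular":[0,0,0]},
  {"gripper":255,"offset":[-0.001,-0.001,0.024],"angular":[0,0,0]},
  {"gripper":255,"offset":[-0.001,-0.001,0.036],"angular":[0,0,0]},
  {"gripper":255,"offset":[-0.001,-0.001,0.038],"angular":[0,0,0]},
  {"gripper":255,"offset":[-0.001,-0.001,0.038],"angular":[0,0,0]},
])

```text
t: 18.7
eef_pos: [0.5594, -0.0921, 0.1388]
tool_rot: [-0.001, 0.515, 0.857, -0.0]
contact_force: [-0.2, -0.1, -3.3]
gripper_width: 0.273
grasp_force: 69.3
```

Emit:
drive_tool([
  {"gripper":255,"offset":[0,0,0.001],"angular":[0,0,0]},
  {"gripper":255,"offset":[0,0,0.0015],"angular":[0,0,0]},
  {"gripper":255,"offset":[0,0,0.0015],"angular":[0,0,0]},
  {"gripper":255,"offset":[0,0,0.0015],"angular":[0,0,0]},
])

```text
t: 19.1
eef_pos: [0.5601, -0.092, 0.1385]
tool_rot: [0.0, 0.515, 0.857, 0.0]
contact_force: [-0.1, 0.1, -3.2]
gripper_width: 0.272
grasp_force: 69.3
```

Emit:
drive_tool([
  {"gripper":255,"offset":[0,0,0.001],"angular":[0,0,0]},
  {"gripper":255,"offset":[0,0,0.002],"angular":[0,0,0]},
  {"gripper":255,"offset":[0,0,0.002],"angular":[0,0,0]},
  {"gripper":255,"offset":[0,0,0.002],"angular":[0,0,0]},
])

```text
t: 19.5
eef_pos: [0.5598, -0.092, 0.1361]
tool_rot: [-0.0, 0.515, 0.857, -0.0]
contact_force: [0.6, -0.5, -3.2]
gripper_width: 0.272
grasp_force: 69.3
```

Emit:
drive_tool([
  {"gripper":255,"offset":[0,0,0.0007],"angular":[0,0,0]},
  {"gripper":255,"offset":[0,0,0.0007],"angular":[0,0,0]},
  {"gripper":255,"offset":[0,0,0.0007],"angular":[0,0,0]},
])

```text
t: 19.8
eef_pos: [0.5599, -0.092, 0.1354]
tool_rot: [-0.0, 0.515, 0.857, -0.0]
contact_force: [0.5, -0.2, -3.6]
gripper_width: 0.269
grasp_force: 69.3
```

Emit:
drive_tool([
  {"gripper":255,"offset":[0,0,0.0007],"angular":[0,0,0]},
  {"gripper":255,"offset":[0,0,0.0007],"angular":[0,0,0]},
  {"gripper":255,"offset":[0,0,0.0007],"angular":[0,0,0]},
])

```text
t: 20.1
eef_pos: [0.56, -0.0921, 0.1352]
tool_rot: [0.0, 0.515, 0.857, 0.0]
contact_force: [-2.2, 0.3, 4.9]
gripper_width: 0.274
grasp_force: 70.2
```

Emit:
drive_tool([
  {"gripper":150,"offset":[0,0,-0.0004],"angular":[0,0,0]},
  {"gripper":80,"offset":[0,0,-0.0004],"angular":[0,0,0]},
  {"gripper":0,"offset":[0,0,-0.0004],"angular":[0,0,0]},
  {"gripper":0,"offset":[0,0,-0.0004],"angular":[0,0,0]},
  {"gripper":0,"offset":[0,0,-0.0004],"angular":[0,0,0]},
])

```text
t: 20.6
eef_pos: [0.5599, -0.092, 0.1351]
tool_rot: [0.0, 0.515, 0.857, 0.0]
contact_force: [0.3, -0.1, -0.1]
gripper_width: 1.002
grasp_force: 0.0
```

Emit:
drive_tool([
  {"gripper":0,"offset":[0,0,-0.001],"angular":[0,0,0]},
  {"gripper":0,"offset":[0,0,-0.02],"angular":[0,0,0]},
  {"gripper":0,"offset":[0,0,-0.05],"angular":[0,0,0]},
  {"gripper":0,"offset":[0,0,-0.09],"angular":[0,0,0]},
  {"gripper":0,"offset":[0,0,-0.13],"angular":[0,0,0]},
])

```text
t: 21.1
eef_pos: [0.5595, -0.0921, 0.2663]
tool_rot: [-0.0, 0.515, 0.857, -0.0]
contact_force: [0.2, 0.3, -0.1]
gripper_width: 1.001
grasp_force: 0.0
```

```bash
python3 d.py .5604 -.0908 .265 28
python3 - <<'E'
from h import *;import cv2
i=optics.read_camera("scene");cv2.imwrite("pics/c8.png",cv2.resize(i[150:350,100:420],None,fx=2.5,fy=2.5,interpolation=cv2.INTER_CUBIC))
E
```

```text
21.1 [ 0.5595 -0.0921  0.2663] delta [0.0007 0.0014 0.0013] ang [-0.0013 -0.0004  0.0009] F [ 0.2   0.32 -0.14] 1.0010903188545446
```

View pics/c8.png

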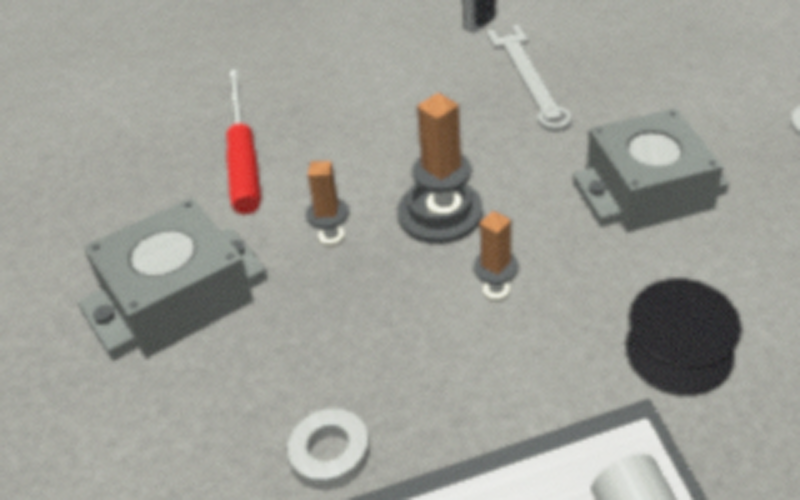

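The pusher stands upright in its stand at (440,170), the cap is down at (655,150), and nothing else has moved.

```bash
python3 -c "
from station import bot
print(bot.hand_in())"
```

```text
the job is handed in; nothing more can be done
None
```

I pressed the cap until it clicked and rested on the bearing, held it there at about 16 to 17.5 N for roughly 1.8 s (never over 20 N in any reading), and put the pusher back upright in its stand; a first, slightly off-centre press was recentred before the click, and the job was handed in at about 21 s.

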